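Close a jar carton and hold the press on it

ROBOT

A 6-joint arm with a two-finger parallel gripper is mounted at the origin on the work surface. World frame = base frame: x ahead of the robot, y to its left, z up, the work surface at z = 0. Lengths are in m, angles in degrees, forces in N, time in s.
With the tool pointing down it reaches from about 0.275 to 0.725 m from the base axis. Payload 5.6 kg.
Tool frame: the origin (TCP) lies at the very end of the fingers, on their centre line; the grasp point (between the pads) lies 19 mm behind it; z points along the fingers, y is the line along which they close (so a half turn about z gives the same grasp; the last joint's range is limited). The gripper opens to 85 mm and grips with 20 to 120 N. Pads are 22 mm wide; open, the fingers measure 114 mm over their backs; the gripper's body (76 mm by 85 mm) begins 54 mm behind the grasp point. The pads swing forward as they close: fully open they stand 13 mm farther back than shut.
Start: joints at [86.322, 14.616, 6.199, 0, -81.583, -16.306], TCP at [0.188, 0.517, 0.231] pointing down, gripper open.
Joint ranges: [-168.99, 168.99], [-69.2, 112.95], [-62.41, 85.93], [-164.36, 98.24], [-168.68, -3.75], [-174.98, 174.98]. Speed limits (degrees/s): [147.25, 147.25, 180, 180, 180, 180].

INTERFACE

Orientations are given as [roll, pitch, yaw] about the fixed x, y, z axes, in that order (R = Rz(yaw) Ry(pitch) Rx(roll)).
In Python, from bench import manip gives the robot as it stands.
- The arm moves only by the shell command python3 -m creep 'ROWS' [FORCE]. ROWS is JSON, a list that holds one entry, the list of rows, each a list of 7 numbers: the shift along the tool's x, y, z scaled (see below), then the turn, a rotation vector about the tool's x, y, z scaled (see below), then the opening, from -1 (shut) to 1 (fully open). In form: [[[x, y, z, ax, ay, az, jaw], ...]]. A call has 1 to 5 rows; each row is the pose to reach, as a shift and turn from the pose commanded when the call began, along the tool's axes at that moment; what a row does not reach only later rows make up. The controller multiplies each number of a shift by 0.4 m and each number of a turn by pi/2 rad. A row lasts 1/12 s, in which the tool goes at most 41.7 mm and 7.16 degrees, less where a joint would pass 70% of its speed; a pose out of reach is approached as far as the arm can. A call with a number of a shift or a turn outside -1 to 1 is refused whole. A call with a gripper value outside its range is refused whole. The fingers move at their own pace and stop on an object; FORCE is the grip in N (left out, the last holds). Time passes only in rows, so rows that repeat a pose let the fingers close. It gives the time, the measured TCP pose, the force, the opening and the grip force at its end, in the units of the state.
- manip.sense(): the state, without advancing time (a new reading comes with each control period).
- manip.camera(name): name is "scene" or "top"; returns a dict with "color" (384x512x3 uint8, red, green, blue), "z_map" (384x512 float32, m along the optical axis (not along the pixel's ray), 0 where there is no reading), "K" (3x3 intrinsics, pixels), "k1" (the pictures are not rectified: a ray, as slopes to the right and down, at radius r is drawn at 1 + k1 r^2 times it, then the intrinsics apply), "extrinsics" (4x4, takes a point from camera to world coordinates). Camera axes: x right, y up, looking along -z (the intrinsics and any distortion apply to the point x, -y, -z); pixel columns grow to the right and rows downward; lengths in m; the calibration is good to about 2 mm. A picture is of the moment at which its call begins.
- manip.hand_in(): hands the job in; it is judged then, once.
The state is a dict: "clock": time; "q": joint angles; "qd": joint speeds; "joint_efforts": joint torques, N m; "eef_pos": TCP position; "tool_rot": TCP orientation; "contact_force": force on the tool from outside, world axes, zero at the start; "torque": the same for the moment, N m; "grip_width": opening from 0.0 (shut) to 1.0 (fully open); "finger_force": force on a finger pad.
Only numpy, scipy, OpenCV 4.12 (cv2) and the standard library are available. Lean on these libraries where they do the work, as an engineer would, in place of code of your own. Each camera call takes 0.05 s, during which the arm holds its last target. There are 200 camera calls.

TASK

Close the carton of jam jars that stands in the closing press: fold its two short side flaps flat first, then fold the long lid flap flat over them. Then push the red pad of the spring-loaded hold-to-run handle to the middle of its travel (white pointer in the green band), which swings the yellow bar down onto the lid, and finish while still holding the handle there with the gripper's fingers, without letting go. Never push the handle down to its stop, and leave the other things on the counter where they are.

Things in the scene. Friction and masses are not known exactly. Their poses are not given: they have to be found in the camera images.
- press: Fixed closing press (steel base 250 x 250 x 12 mm) holding a fixed open cardboard carton, 150 mm (x) by 200 mm (y), rim 122 mm above the counter, full of jars that stay below the rim. Origin: on the counter below the carton's centre; x from the carton's front to its far side, y to its left. Side flaps hinge on the left and right rims, the lid on the far rim; none on the front.
- bar (a joint): Yellow hold-down bar, 112 mm wide, pivoted at the press's front (x = -105 mm, 105 mm high) and driven by the handle. 0 = swung back to the front, its end near x = -105 mm, 175 mm high, clear of the flaps; about 0.95 = its soft foam pad lying on the front 40 mm of the lid, as it does when the handle is half pressed (bar turns 3.2 times as far as the handle).
- flap_left (a joint): Left side flap, cardboard 146 x 75 x 4 mm. Hinge line along the press's x at y = +100 mm, 124 mm above the counter. 0 = flat (closed, reaching 75 mm inwards), where it stops by itself; 1.57 = upright, more = leaning outwards. Stays where it is left; under 1 N on its outer face folds it over and down. The flaps and bar do not push one another.
- flap_right (a joint): Right side flap, the mirror image of the left one: hinge line at y = -100 mm, 124 mm above the counter, 0 = flat, 1.57 = upright, more = leaning outwards.
- lid_flap (a joint): Lid flap, cardboard, 152 mm long, 196 mm wide, 4 mm thick, a 22 mm lip bent in at its free edge. Hinge line along the press's y at x = +75 mm, 129 mm above the counter. 0 = flat (closed, reaching 152 mm to the front), where it stops; 1.57 = upright, more = leaning to the far side. Stays where it is left; about 1 N on its far (outer) face folds it over and down.
- control: Fixed foot of the hold-to-run control, grey, 180 x 85 mm. It stands to the left or to the right of the press. Origin: centre of its underside on the counter. The handle's pivot is at x = +55 mm, 85 mm high in this frame, and the handle reaches towards -x. At y = +30 mm stands a gauge plate (top 112 mm high): white above, green band, red below.
- handle (a joint): Hold-to-run handle. 0 = released (tilted up), grows as the red pad is pushed down; 0.60 rad = its stop. 0.30 is the middle: handle level, white pointer in the middle of the green band (about 0.23 to 0.37). A spring returns it when let go: about 4 N on the pad starts it, 8 N holds it at 0.30, 12 N at its stop. It works the yellow bar.
- handle_pad (a point): Centre of the upper face of the red pad (42 x 44 mm) at the free end of the handle, 110 mm from the pivot. Its height over the counter is 129 mm released, 97 mm at 0.30, 64 mm at the stop; free room above it.
- canister: Loose white ceramic canister, open, 90 mm across, 110 mm high; stands on the side of the press where the control is not. Origin: centre of its underside. Leave alone.
- jar_a: Loose amber jam jar with a white cap, 64 mm across, 90 mm high. Origin: centre of its underside. Leave alone.
- jar_b: Loose dark red jam jar with a white cap, 64 mm across, 90 mm high. Origin: centre of its underside. Leave alone.
- mug: Loose blue mug, 80 mm across, 90 mm high. Origin: centre of its underside. Leave alone.
- tape: Loose roll of brown tape lying flat, 90 mm across, 45 mm high. Origin: centre of its underside. Leave alone.
- glue: Loose white glue bottle with an orange cap, 44 mm across, 110 mm high. Origin: centre of its underside. Leave alone.
- bowl: Loose white bowl, 96 mm across, 50 mm high. Origin: centre of its underside. Leave alone.

How it is judged (in metres and radians):
On the way, in this order (a step that is already met when the one before it is completed fails the run):
1. both side flaps are folded flat (within 0.2 rad) while the lid flap is still open and the handle released (value of joint each of flap_left, flap_right below 0.2 rad and value of joint lid_flap above 0.6 rad and value of joint handle below 0.12 rad), for 0.1 s.
2. the lid flap is folded flat too (within 0.15 rad), the handle still released (value of joint each of flap_left, flap_right below 0.2 rad and value of joint lid_flap below 0.15 rad and value of joint handle below 0.12 rad), for 0.1 s.
3. the fingers hold the handle in the middle of its travel (value of joint each of flap_left, flap_right below 0.2 rad and value of joint lid_flap below 0.15 rad and value of joint handle between 0.22 and 0.38 rad and contact force between the fingers and handle above 2.5 N), for 0.3 s.
At the end, for the whole second after the job is handed in: Side flaps within 0.2 rad and lid within 0.15 rad of flat; the handle held still between 0.22 and 0.38 rad (middle 0.30) by the gripper's fingers pushing on it with more than 2.5 N (all of step 3 and velocity of joint handle between -0.1 and 0.1 rad/s); the arm keeps its last pose, push and grip.
It fails at once if the handle is pushed down to its stop (beyond 0.53 rad) (value of joint handle above 0.53 rad).
It fails at once if another thing on the counter is moved by more than 30 mm or tipped (distance of any of canister, jar_a, jar_b, mug, tape, glue, bowl from where it was at the start of the episode above 0.03 m or angle between any of canister, jar_a, jar_b, mug, tape, glue, bowl's own z axis and vertical above 0.5 rad).
It also fails if it takes over 51 s, if anything falls off the work surface, if the arm or the gripper's body presses on something with over 40 N, if the wrist force passes 120 N, or if a joint passes its speed limit or range.

## Working session

There is one attempt and no reset: what is moved stays moved. The work goes in short steps, Python scripts to look and compute and a shell command to move; the robot and the scene stay as the last step left them, time stands still between calls to the robot, and variables do not carry over. Pictures are saved under pics/ and viewed, at most 10 in all, crops included, and the job is handed in when it is done.

```bash
mkdir -p pics
cat > h.py <<'E'
import numpy as np, cv2
from bench import manip
def snap(n,f=None):
    c=manip.camera(n)
    if f: cv2.imwrite('pics/'+f,c['color'][:,:,::-1])
    return c
def cloud(c):
    K=np.array(c['K']);h,w=c['z_map'].shape
    u,v=np.meshgrid(np.arange(w),np.arange(h))
    p=np.stack([u,v],-1).reshape(-1,1,2).astype(float)
    n=cv2.undistortPoints(p,K,np.array([c['k1'],0,0,0,0.]),None,None,None).reshape(h,w,2) if 0 else cv2.undistortPoints(p,K,np.array([c['k1'],0,0,0,0.])).reshape(h,w,2)
    z=c['z_map'];P=np.stack([n[...,0]*z,-n[...,1]*z,-z],-1)
    E=np.array(c['extrinsics']);W=P@E[:3,:3].T+E[:3,3];W[z==0]=np.nan
    return W
E
python3 - <<'E'
from h import *
s=manip.sense();print(s)
for n in('scene','top'):
    c=snap(n,n+'0.png');W=cloud(c);np.save(n+'0.npy',W);print(c['k1'],np.array(c['extrinsics'])[:3,3])
E
```

```text
{'clock': 0.0, 'q': array([ 8.63209352e+01,  1.46552556e+01,  6.13005963e+00, -2.74726667e-02,
       -8.15827150e+01, -1.63063932e+01]), 'qd': array([-0.02949747,  0.06389455, -0.04608752,  0.0295294 ,  0.01062973,
       -0.01538064]), 'joint_efforts': array([ 8.45365685e-04, -3.86637855e+01,  2.37938172e+01,  5.36503315e+00,
       -6.20811988e-03, -8.86511771e-06]), 'eef_pos': array([0.1877535 , 0.51643351, 0.2303705 ]), 'tool_rot': array([ 1.79888801e+02, -4.22262688e-03, -1.99895011e+01]), 'contact_force': array([-0.557842  , -0.91679233, -0.61074775]), 'torque': array([0.00595976, 0.04799944, 0.00501647]), 'finger_force': 0.0, 'grip_width': 1.0007997924255962}
-0.1229717921945498 [ 1.2769025  -0.68301215  0.85767774]
-0.027258653550213178 [ 0.45457583 -0.00220921  1.34775539]
```

View pics/scene0.png

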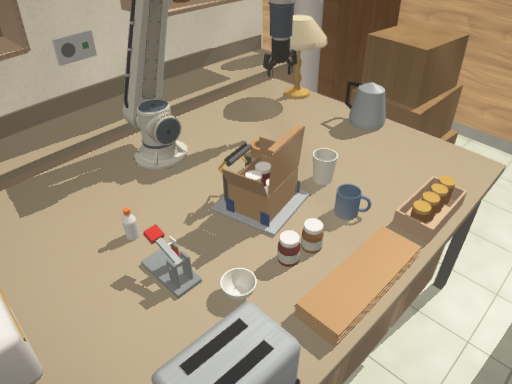

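View pics/top0.png

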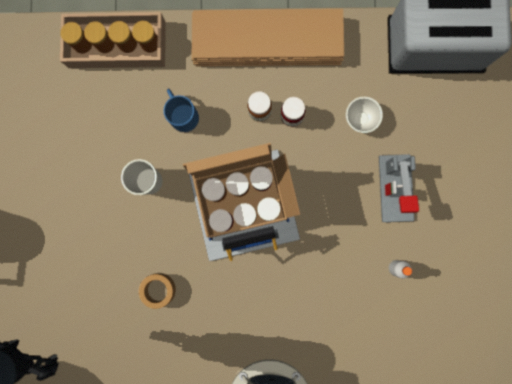

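The pictures show the press near (245,205) in the top view, with the lid at the far side. The control is at (400,188) to its right, with the red pad at (409,204). The canister is at (140,178) on its left, and the tape is at (157,291) and the glue at (402,270).

Run:
```python
from h import *
W=np.load('top0.npy')
def at(u,v,r=2): return np.round(np.nanmedian(W[v-r:v+r+1,u-r:u+r+1].reshape(-1,3),0),3)
print('table',at(330,260),at(100,330))
def rect(m,n):
    P=W[m][:,:2].astype(np.float32); (c,s,a)=cv2.minAreaRect(P); print(n,len(P),c,s,a)
    print(np.round(cv2.boxPoints((c,s,a)),3).tolist())
reg=np.zeros(W.shape[:2],bool);reg[120:275,180:320]=1
z=W[...,2]
m=reg&(z>.006)&(z<.02)
m=cv2.morphologyEx(m.astype(np.uint8),cv2.MORPH_OPEN,np.ones((3,3)))>0
rect(m,'plate')
reg2=np.zeros_like(reg);reg2[140:235,370:430]=1
m=reg2&(z>.006)
mm=reg2&(z>.006)&(z<.03)
for t in(m,mm): rect(cv2.morphologyEx(t.astype(np.uint8),cv2.MORPH_OPEN,np.ones((3,3)))>0,'ctl')
for n,(u,v) in dict(pad=(409,204),can=(140,178),tape=(157,291),glue=(402,270),cap=(402,270),ja=(259,103),jb=(293,110),bowl=(364,115),mug=(181,113)).items():
    print(n,at(u,v))
# control heights
sub=W[150:225:4,376:424:4]; print(np.round(sub[...,2]*1000).tolist())
sub=W[140:262:5,184:304:5]; 
for r in np.nan_to_num(sub[...,2]*1000).astype(int): print(' '.join('%4d'%x for x in r))
```

```text
table [ 0.373 -0.165  0.001] [0.187 0.455 0.002]
plate 1892 (0.5223134756088257, 0.06652452796697617) (0.24878856539726257, 0.2501269578933716) 13.54145622253418
[[0.3720000088214874, 0.1589999943971634], [0.4309999942779541, -0.08399999886751175], [0.6729999780654907, -0.026000000536441803], [0.6140000224113464, 0.21699999272823334]]
ctl 2256 (0.5672460794448853, -0.34252044558525085) (0.18104687333106995, 0.0854908898472786) 1.5956686735153198
[[0.47600001096725464, -0.3019999861717224], [0.4779999852180481, -0.3880000114440918], [0.6589999794960022, -0.382999986410141], [0.6570000052452087, -0.296999990940094]]
ctl 1200 (0.5671461820602417, -0.3402623236179352) (0.18138940632343292, 0.08403889089822769) 3.4041078090667725
[[0.4740000069141388, -0.30399999022483826], [0.4790000021457672, -0.3880000114440918], [0.6600000262260437, -0.37700000405311584], [0.6549999713897705, -0.2930000126361847]]
pad [ 0.516 -0.343  0.13 ]
can [0.596 0.348 0.007]
tape [0.291 0.3   0.002]
glue [ 0.354 -0.331  0.101]
cap [ 0.354 -0.331  0.101]
ja [0.777 0.022 0.092]
jb [ 0.76  -0.064  0.091]
bowl [ 0.7
[... 3725 characters left out ...]
   10  119  124   11   16   14  174  178  177  174  180  182  179  181  180   13   12   16   10    7
   0    2    4    5   12   18   16   13  180  179  180  179  181  181  183  179  175   77  167   13   11   16   15   -1
   0    5    0    4   -1   12   11   12  171  179  182  180   73   72   69   15   11   13  152    5    0    1    1    3
   2    1   -2    0    5   12   13   12  125  168   72    8   13   12   -2    4    4    5    0    1   -3    4    0    4
  -2    0    2    5    2   16   10   13   11  150   -2    2    3    0    0   -4    3    4    3    2    2    3    5   -1
   1    0    0    1    0   15    0    1    0    2   -3   -1    5    3    0    0    3   -2    0   -2    4   -1    1    1
```

```bash
cat >> h.py <<'E'
C=np.array([.522,.066]);A=np.radians(13.55);PX=np.array([np.cos(A),np.sin(A)]);PY=np.array([-np.sin(A),np.cos(A)])
def pf(P): d=np.asarray(P)[...,:2]-C; return np.concatenate([np.stack([d@PX,d@PY],-1),np.asarray(P)[...,2:3]],-1)
def st():
    s=manip.sense();print('t%.2f'%s['clock'],'press',np.round(pf(s['eef_pos'])*1000),'rpy',np.round(s['tool_rot'],1),'F',np.round(s['contact_force'],1),'g%.2f'%s['grip_width'],'world',np.round(s['eef_pos'],3))
if __name__=='__main__': st()
E
python3 - <<'E'
from h import *
P=pf(np.load('top0.npy').astype(float))
for n,(lo,hi) in dict(L=(80,200),R=(-200,-80)).items():
    m=(abs(P[...,0])<.06)&(P[...,1]*1000>lo)&(P[...,1]*1000<hi)&(P[...,2]>.12)
    p=P[m]*1000
    for z in range(120,210,10):
        q=p[(p[:,2]>=z)&(p[:,2]<z+10)]
        if len(q): print(n,z,len(q),np.round(np.median(q[:,1])))
m=(abs(P[...,1])<.1)&(P[...,0]>.04)&(P[...,0]<.2)&(P[...,2]>.135);p=P[m]*1000
for z in range(130,300,15):
    q=p[(p[:,2]>=z)&(p[:,2]<z+15)]
    if len(q): print('lid',z,len(q),np.round(np.median(q[:,0])),q[:,0].max())
E
python3 -m creep '[[[0.9,0.47,0,0,0,-0.372,-1],[0.9,0.47,0,0,0,-0.372,-1],[0.9,0.47,0,0,0,-0.372,-1],[0.9,0.47,0,0,0,-0.372,-1],[0.9,0.47,0,0,0,-0.372,-1]]]'
python3 h.py
```

```text
L 120 48 97.0
L 130 1 98.0
L 140 4 96.0
L 150 1 95.0
L 160 2 94.0
L 170 1 93.0
L 180 2 92.0
L 190 53 92.0
L 200 41 92.0
R 120 73 -97.0
R 130 91 -101.0
R 140 85 -105.0
R 150 84 -109.0
R 160 94 -112.0
R 170 99 -117.0
R 180 98 -120.0
R 190 133 -125.0
R 200 4 -126.0
lid 130 73 85.0 87.17766049987436
lid 145 112 86.0 87.98093062792394
lid 160 122 88.0 89.58626455874692
lid 175 130 89.0 91.01680643087836
lid 190 122 90.0 91.34896858291077
lid 205 4 91.0 92.14575960163737
lid 220 5 93.0 93.75431649332168
lid 235 7 94.0 95.47685340885883
lid 250 9 96.0 98.10185908765212
lid 265 28 101.0 102.92783580676385
lid 280 903 90.0 102.71647975005432
clock: 0.52
eef_pos: [0.3235, 0.3681, 0.231]
tool_rot: [180.0, 0.0, 13.8]
contact_force: [1.2, -0.0, -0.5]
grip_width: 0.298
finger_force: 0.0
t0.52 press [-122.  340.  231.] rpy [180.    0.   13.8] F [ 1.2 -0.  -0.5] g0.30 world [0.324 0.368 0.231]
```

```bash
python3 -m creep '[[[0.255,0.475,0.12,0,0,0,-1],[0.255,0.475,0.12,0,0,0,-1],[0.255,0.475,0.12,0,0,0,-1],[0.255,0.475,0.12,0,0,0,-1],[0.255,0.475,0.12,0,0,0,-1]]]'>/dev/null
python3 -m creep '[[[0,0,0,0,0,0,-1],[0,0,0,0,0,0,-1]]]'>/dev/null
python3 h.py
```

```text
t1.10 press [-27. 160. 185.] rpy [1.799e+02 1.000e-01 1.310e+01] F [-0.4  0.2  0.3] g0.00 world [0.459 0.215 0.185]
```

```bash
python3 -m creep '[[[0,0.1,0.012,0,0,0,-1],[0,0.175,0.018,0,0,0,-1],[0,0.212,0.05,0,0,0,-1],[0,0.245,0.095,0,0,0,-1],[0,0.25,0.137,0,0,0,-1]]]'
python3 -m creep '[[[0,0,0,0,0,0,-1],[0,0,0,0,0,0,-1]]]'>/dev/null
python3 h.py
```

```text
clock: 1.52
eef_pos: [0.4815, 0.1198, 0.1314]
tool_rot: [-180.0, -0.1, 13.4]
contact_force: [0.7, -1.2, 0.9]
grip_width: 0.003
finger_force: 0.5
t1.68 press [-27.  63. 131.] rpy [1.80e+02 1.00e-01 1.34e+01] F [1.1 0.2 1.2] g-0.00 world [0.481 0.121 0.131]
```

```bash
python3 -m creep '[[[0,0,-0.1,0,0,0,-1],[0,0,-0.2,0,0,0,-1],[0,0.08,-0.25,0,0,0,-1],[0,0.18,-0.25,0,0,0,-1],[0,0.28,-0.25,0,0,0,-1]]]'>/dev/null
python3 -m creep '[[[0,0.1,0,0,0,0,-1],[0,0.2,0,0,0,0,-1],[0,0.3,0,0,0,0,-1],[0,0.33,0,0,0,0,-1],[0,0.33,0.1,0,0,0,-1]]]'>/dev/null
python3 -m creep '[[[0,0,0.08,0,0,0,-1],[0,0,0.08,0,0,0,-1],[0,0,0.08,0,0,0,-1]]]'>/dev/null
python3 h.py
```

```text
t2.77 press [ -28. -181.  160.] rpy [1.80e+02 1.00e-01 1.35e+01] F [-0.3 -0.8  1.7] g-0.00 world [ 0.537 -0.117  0.16 ]
```

```bash
python3 -m creep '[[[0,-0.1,-0.02,0,0,0,-1],[0,-0.19,-0.045,0,0,0,-1],[0,-0.252,-0.03,0,0,0,-1],[0,-0.282,0.02,0,0,0,-1],[0,-0.3,0.073,0,0,0,-1]]]'
python3 -m creep '[[[0,0,0,0,0,0,-1],[0,0,0,0,0,0,-1]]]'>/dev/null
python3 h.py
python3 - <<'E'
from h import *
P=pf(cloud(snap('top','t1.png')).astype(float))
for n,s in(('L',1),('R',-1)):
    for y in range(20,130,10):
        m=(abs(P[...,0]-.02)<.03)&(abs(P[...,1]*s-y/1000)<.005)&(P[...,2]>.09)
        if m.sum(): print(n,y,m.sum(),np.round(np.median(P[m][:,2]),3))
E
```

```text
clock: 3.18
eef_pos: [0.5132, 0.0027, 0.1353]
tool_rot: [179.9, -0.6, 13.6]
contact_force: [1.4, -0.6, 0.6]
grip_width: 0.001
finger_force: 0.6
t3.35 press [-26. -61. 132.] rpy [ 1.799e+02 -1.000e-01  1.350e+01] F [-0.1  0.1  0.8] g-0.00 world [0.511 0.    0.132]
L 20 69 0.527
L 30 76 0.528
L 40 81 0.531
L 50 66 0.529
L 60 67 0.528
L 70 64 0.527
L 80 59 0.527
L 90 62 0.527
L 100 56 0.527
L 110 54 0.525
L 120 51 0.525
R 20 72 0.528
R 30 75 0.555
R 40 97 0.557
R 50 114 0.558
R 60 119 0.558
R 70 117 0.558
R 80 104 0.557
R 90 78 0.556
R 100 40 0.555
R 110 1 0.551
```

View pics/t1.png

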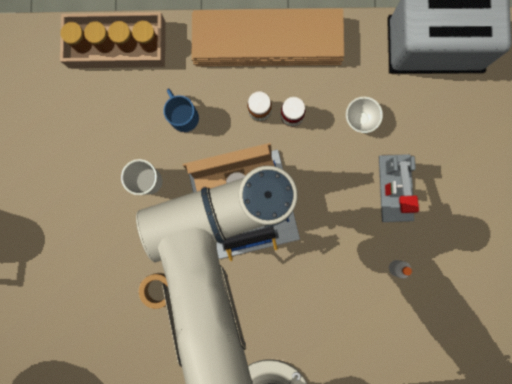

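The wrist hides the carton at (250,190). The upright lid is still at (228,162), so I'll clear the arm over it and check the flaps from there.

```bash
python3 -m creep '[[[0,0,-0.1,0,0,0,-1],[0,0,-0.2,0,0,0,-1],[0,0,-0.3,0,0,0,-1],[0,0,-0.4,0,0,0,-1],[0,0,-0.5,0,0,0,-1]]]'>/dev/null
python3 -m creep '[[[0.09,0,0,0,0,0,-1],[0.18,0,0,0,0,0,-1],[0.27,0,0,0,0,0,-1],[0.36,0,0,0,0,0,-1],[0.45,0,0,0,0,0,-1]]]'>/dev/null
python3 -m creep '[[[0,-0.05,0,0,0,0,-1],[0,-0.1,0,0,0,0,-1],[0,-0.12,0,0,0,0,-1]]]'>/dev/null
python3 h.py
python3 - <<'E'
from h import *
P=pf(cloud(snap('scene','t2.png')).astype(float))
for n,s in(('L',1),('R',-1)):
    for y in range(10,130,10):
        m=(abs(P[...,0])<.06)&(abs(P[...,1]*s-y/1000)<.005)&(P[...,2]>.09)
        if m.sum(): print(n,y,m.sum(),np.round(np.median(P[m][:,2]),3))
E
```

```text
t4.48 press [154. -13. 330.] rpy [180.   -0.   13.4] F [-0.1  0.1  1.4] g0.00 world [0.675 0.089 0.33 ]
L 10 26 0.104
L 20 28 0.106
L 30 66 0.125
L 40 62 0.105
L 50 53 0.125
L 60 41 0.126
L 70 210 0.634
L 80 181 0.618
L 90 146 0.62
L 100 48 0.612
L 110 9 0.602
L 120 1 0.608
R 20 7 0.128
R 30 57 0.129
R 40 70 0.129
R 50 83 0.128
R 60 67 0.127
R 70 84 0.126
R 80 65 0.126
R 90 87 0.125
R 100 308 0.11
```

View pics/t2.png

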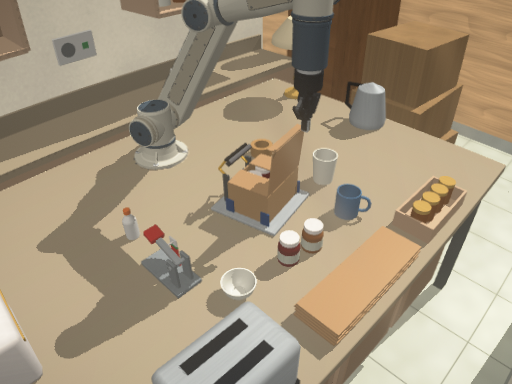

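Both side flaps are flat: measured heights are about 125–129 mm, and only the lid still stands at (285,160). Next I'll fold the lid from behind.

```bash
python3 -m creep '[[[0,0,0.1,0,0,0,-1],[0,0,0.2,0,0,0,-1],[0,0,0.225,0,0,0,-1],[0,0,0.225,0,0,0,-1]]]'>/dev/null; python3 h.py
python3 -m creep '[[[-0.097,0,0,0,0,0,-1],[-0.185,0,-0.012,0,0,0,-1],[-0.285,0,0,0,0,0,-1],[-0.372,0,0.062,0,0,0,-1],[-0.435,0,0.138,0,0,0,-1]]]'; python3 h.py
python3 -m creep '[[[-0.025,0,0.075,0,0,0,-1],[-0.012,0,0.12,0,0,0,-1],[-0.012,0,0.125,0,0,0,-1],[-0.012,0,0.125,0,0,0,-1]]]'
python3 h.py
```

```text
t4.87 press [150. -15. 238.] rpy [180.    0.4  13.3] F [0.8 0.9 0.3] g0.00 world [0.672 0.086 0.238]
clock: 5.28
eef_pos: [0.5063, 0.047, 0.1914]
tool_rot: [180.0, -0.8, 13.4]
contact_force: [1.5, 0.7, -0.7]
grip_width: 0.007
finger_force: 0.3
t5.28 press [-20. -15. 191.] rpy [180.   -0.8  13.4] F [ 1.5  0.7 -0.7] g0.01 world [0.506 0.047 0.191]
clock: 5.62
eef_pos: [0.5015, 0.0463, 0.1374]
tool_rot: [180.0, -0.2, 13.4]
contact_force: [0.8, -0.8, 0.6]
grip_width: 0.001
finger_force: 0.0
t5.62 press [-25. -14. 137.] rpy [180.   -0.2  13.4] F [ 0.8 -0.8  0.6] g0.00 world [0.502 0.046 0.137]
```

```bash
python3 -m creep '[[[0,0,0.012,0,0,0,-1],[0,0,0.014,0,0,0,-1],[0,0,0.014,0,0,0,-1]]]'; python3 h.py
python3 -m creep '[[[0,0,-0.1,0,0,0,-1],[0,0,-0.19,0,0,0,-1],[-0.02,0.1,-0.19,0,0,0,-1],[-0.04,0.2,-0.19,0,0,0,-1],[-0.06,0.3,-0.19,0,0,0,-1]]]' >/dev/null
python3 -m creep '[[[-0.02,0.1,0,0,0,0,-1],[-0.04,0.2,0,0,0,0,-1],[-0.06,0.3,0,0,0,0,-1],[-0.08,0.4,0,0,0,0,-1],[-0.1,0.5,0,0,0,0,-1]]]' >/dev/null
python3 -m creep '[[[-0.036,0.15,0,0,0,0,-1],[-0.036,0.15,0,0,0,0,-1],[-0.036,0.15,0,0,0,0,-1],[-0.036,0.15,0,0,0,0,-1]]]' >/dev/null
python3 h.py
python3 - <<'E'
from h import *
P=pf(cloud(snap('top','t3.png')).astype(float))
for x in range(-75,85,15):
    m=(abs(P[...,1])<.08)&(abs(P[...,0]-x/1000)<.007)&(P[...,2]>.09)
    if m.sum(): print(x,m.sum(),np.round(np.median(P[m][:,2]),3))
snap('scene','s3.png')
E
```

```text
clock: 5.87
eef_pos: [0.5016, 0.0469, 0.1311]
tool_rot: [180.0, -0.2, 13.4]
contact_force: [0.5, 1.1, 3.0]
grip_width: 0.001
finger_force: 1.5
t5.87 press [-24. -14. 131.] rpy [180.   -0.2  13.4] F [0.5 1.1 3. ] g0.00 world [0.502 0.047 0.131]
t7.03 press [-106. -395.  205.] rpy [-180.     0.    13.2] F [0.4 0.6 0.5] g-0.01 world [ 0.511 -0.343  0.205]
-75 240 0.177
-60 375 0.132
-45 381 0.132
-30 374 0.132
-15 377 0.133
0 372 0.132
15 369 0.132
30 372 0.132
45 369 0.133
60 366 0.133
75 366 0.132
```

View pics/s3.png

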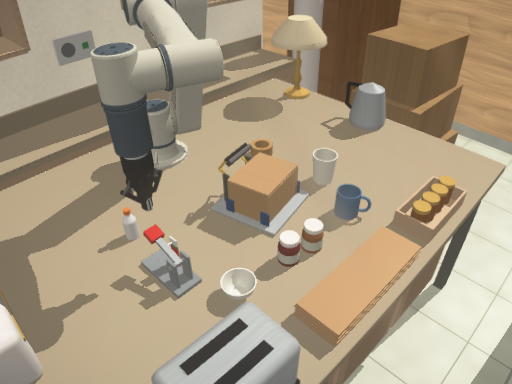

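The lid lies flat at (265,185), at 132 mm. The gripper is over the red pad at (153,233), so I'll lower it in stages.

```bash
python3 -m creep '[[[0,0,0.06,0,0,0,-1],[0,0,0.12,0,0,0,-1],[0,0,0.165,0,0,0,-1],[0,0,0.18,0,0,0,-1],[0,0,0.18,0,0,0,-1]]]' >/dev/null; python3 h.py
python3 -m creep '[[[0,0,0.02,0,0,0,-1],[0,0,0.04,0,0,0,-1],[0,0,0.055,0,0,0,-1],[0,0,0.07,0,0,0,-1],[0,0,0.07,0,0,0,-1]]]'; python3 h.py
```

```text
t7.55 press [-106. -392.  133.] rpy [-1.799e+02  1.000e-01  1.350e+01] F [0.8 2.  2.9] g-0.00 world [ 0.511 -0.34   0.133]
clock: 7.97
eef_pos: [0.5119, -0.3418, 0.1067]
tool_rot: [179.9, -0.0, 13.4]
contact_force: [-3.1, 0.1, 6.4]
grip_width: 0.005
finger_force: 3.0
t7.97 press [-105. -394.  107.] rpy [179.9  -0.   13.4] F [-3.1  0.1  6.4] g0.01 world [ 0.512 -0.342  0.107]
```

```bash
python3 -m creep '[[[0,0,0.012,0,0,0,-1],[0,0,0.022,0,0,0,-1],[0,0,0.022,0,0,0,-1],[0,0,0.022,0,0,0,-1],[0,0,0.022,0,0,0,-1]]]'
python3 -m creep '[[[0,0,0,0,0,0,-1],[0,0,0,0,0,0,-1],[0,0,0,0,0,0,-1],[0,0,0,0,0,0,-1]]]'>/dev/null; python3 h.py
python3 - <<'E'
from h import *
c=snap('scene')['color'][140:310,90:320,::-1]
cv2.imwrite('pics/s4.png',cv2.resize(c,None,fx=3.4,fy=3.4,interpolation=cv2.INTER_CUBIC))
W=cloud(snap('top')).astype(float)
# handle tilt: points along handle in control frame
a=np.radians(2.5);d=W[...,:2]-np.array([.567,-.341]);x=d[...,0]*np.cos(a)+d[...,1]*np.sin(a);y=-d[...,0]*np.sin(a)+d[...,1]*np.cos(a)
for X in range(-75,75,10):
    m=(abs(x-X/1000)<.005)&(abs(y)<.007)&(W[...,2]>.04)&(W[...,2]<.15)
    if m.sum(): print(X,m.sum(),np.round(np.median(W[m][:,2]),4))
E
```

```text
clock: 8.38
eef_pos: [0.5116, -0.342, 0.0989]
tool_rot: [179.9, -0.0, 13.4]
contact_force: [-4.5, 0.1, 7.1]
grip_width: 0.0
finger_force: 3.6
t8.72 press [-106. -394.   99.] rpy [179.9  -0.   13.4] F [-4.8  0.1  8. ] g-0.00 world [ 0.512 -0.342  0.099]
-75 12 0.0993
-65 4 0.1007
```

View pics/s4.png

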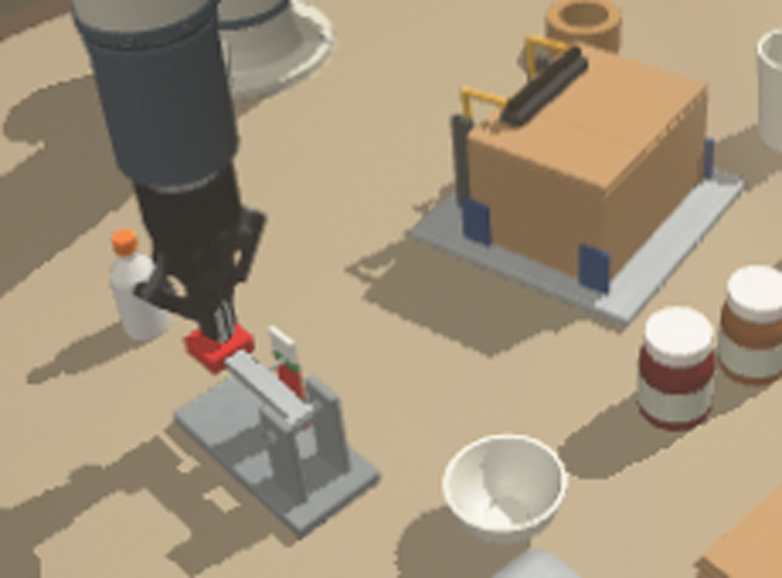

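The bar's pad lies on the front of the lid at (545,85) in the crop. The handle is level under the fingers at (225,340), with the pointer at the green band. I'll press 1.5 mm further, let it settle, then hand in.

```bash
python3 -m creep '[[[0,0,0.004,0,0,0,-1],[0,0,0.004,0,0,0,-1],[0,0,0.004,0,0,0,-1],[0,0,0.004,0,0,0,-1],[0,0,0.004,0,0,0,-1]]]'
python3 -m creep '[[[0,0,0,0,0,0,-1],[0,0,0,0,0,0,-1],[0,0,0,0,0,0,-1],[0,0,0,0,0,0,-1]]]'>/dev/null; python3 h.py
python3 -c "
from bench import manip
print(manip.hand_in())"
```

```text
clock: 9.23
eef_pos: [0.5116, -0.342, 0.0974]
tool_rot: [179.9, -0.0, 13.4]
contact_force: [-4.7, -1.2, 7.8]
grip_width: -0.003
finger_force: 3.8
t9.57 press [-106. -394.   97.] rpy [179.9  -0.   13.4] F [-5.1 -0.2  8. ] g-0.00 world [ 0.512 -0.342  0.097]
the job is handed in; nothing more can be done
None
```

The job is handed in: both side flaps and the lid are folded flat and the yellow bar is down on the lid. The fingers are still holding the handle near mid-travel (pad about 97 mm high, about 8 N) at 9.6 s; the hand-in returned no verdict.

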